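# Index the piston carrier and hold the light-box shutter half open

## Robot

A 6-joint arm with a two-finger parallel gripper is mounted at the origin on a cart in front of the work surface, level with it; the furniture and walls round the work are solid. World frame = base frame: x ahead of the robot, y to its left, z up, the work surface at z = 0. Lengths are in m, angles in rad, forces in N, time in s.
With the tool pointing down it reaches from about 0.35 to 0.975 m from the base axis. Payload 4.9 kg.
Tool frame: the origin (TCP) lies at the very end of the fingers, on their centre line; the grasp point (between the pads) lies 19 mm behind it (manip.hold_point_z is the distance from the TCP to the grasp point, in m); z points along the fingers, y is the direction in which the jaws open and shut (so a half turn about z gives the same grasp; the last joint's range is limited). The gripper opens to 85 mm and grips with 20 to 120 N. Pads are 22 mm wide; open, the fingers measure 114 mm over their backs; the gripper's body (76 mm by 85 mm) begins 54 mm behind the grasp point. The pads swing forward as they close: fully open they stand 13 mm farther back than shut.
Start: joints at [1.092, 0.053, 1.613, -0, 1.476, -0.119], TCP at [0.22, 0.585, 0.231] pointing down, gripper open.
Joint ranges: [-3.01, 3.01], [-1.01, 2.22], [0.06, 2.58], [-1.02, 4.17], [0.09, 2.62], [-3.14, 3.14]. Speed limits (rad/s): [2.57, 2.57, 3.14, 3.14, 3.14, 3.14].

## Interface

Orientations are given as a unit quaternion [w, x, y, z].
In Python, from plant import monitor, grab_frame, camera_params, ticket, manip gives the robot as it stands.
- The arm moves only by the tool play_rows, never from a script. Its argument "commands" is a list of rows, each an object of numbers: "dx", "dy", "dz": the shift along the tool's x, y, z in cm; "rx", "ry", "rz": the turn, a rotation vector about the tool's x, y, z in rad; "claw": the closure, from 0 (fully open) to 1 (shut). In form: [{"dx": .., "dy": .., "dz": .., "rx": .., "ry": .., "rz": .., "claw": ..}, ...]. A call has 1 to 5 rows; each row is the pose to reach, as a shift and turn from the pose measured when the call began, along the tool's axes at that moment; what a row does not reach only later rows make up. A row lasts 1/10 s, in which the tool goes at most 50 mm and 8.59 degrees, less where a joint would pass 70% of its speed; a pose out of reach is approached as far as the arm can. A call with a gripper value outside its range is refused whole. The fingers move at their own pace and stop on an object; the grip force is fixed at half the most. Time passes only in rows, so rows that repeat a pose let the fingers close. It gives the time, the measured TCP pose, the force and the opening at its end, in the units of the state.
- monitor.state(): the state, without advancing time (a new reading comes with each control period).
- grab_frame(name): name is "side" or "top"; returns the picture (384x512x3 uint8, blue, green, red); there is no depth.
- camera_params(name): a dict with "fx", "fy", "cx", "cy" (pixels), "k1" (the pictures are not rectified: a ray, as slopes to the right and down, at radius r is drawn at 1 + k1 r^2 times it, then the intrinsics apply), "rvec" (rotation vector, rad) and "tvec" (3), from world to camera coordinates, as OpenCV has them. Camera axes: x right, y down, z forward; pixel columns grow to the right and rows downward; lengths in m; the calibration is good to about 2 mm. A picture is of the moment at which its call begins. camera_params takes no time and is no camera call.
- ticket.job_done(): hands the job in, once; it reports no verdict.
The state is a dict: "time": time; "joint_pos": joint angles; "joint_vel": joint speeds; "joint_efforts": joint torques, N m; "tool_pos": TCP position; "tool_rot": TCP orientation; "contact_force": force on the tool from outside, world axes, zero at the start; "ft_torque": the same for the moment, N m; "gripper_width": opening from 0.0 (shut) to 1.0 (fully open).
Only numpy, scipy, OpenCV 4.12 (cv2) and the standard library are available. Lean on these libraries where they do the work, as an engineer would, in place of code of your own. Each camera call takes 0.05 s, during which the arm holds its last target.

## Task

Push the carrier with the piston along its rods to the next station, where its detent clicks in and the piston stands in front of the light box's window, with the shutter still shut. Then take the shutter's tab in the gripper, slide the sprung shutter to half of its travel and finish while holding it there, half open, by its tab; it springs shut if you let go. Leave the loose things round the fixture where they are.

Things in the scene. Friction and masses are not known exactly. Their poses are not given: they have to be found in the camera images.
- gauge_base: Fixed grey checking fixture, base plate 200 x 360 x 12 mm. Origin on the table surface under the plate (x = -90 to 110 mm, y = -180 to 180 mm from it). Its y axis is the way carrier and shutter slide (left, seen from the robot); x points away from the robot. The carrier runs on two rods along the near part (centre line x = -30 mm); a light box stands on the far part.
- window (a point): Centre of the light box's window, 54 mm wide, 56 mm high, in the box's near face, 80 mm above the table; in gauge_base x = 38, y = 40 mm. The box spans x = 38 to 111, y = -15 to 145 mm there, top 130 mm above the table. Three raised ribs on its top by the tab, 30 mm apart, mark shut, half and open.
- carrier (a joint): Carrier position in m along the rods (+y of gauge_base): 0 at the right end stop, 0.165 at the left one; starts between 0 and 0.04. A sprung roller clicks into notches at 0.090 (the next station, piston before the window) and 0.150 (a further station, not wanted); it draws the carrier in from about 4 mm. Pushing takes about 1 N, leaving a notch about 5 N.
- carrier_knob (a point): Middle of the carrier's upright black knob, 28 mm in diameter, 38 mm high, 131 mm above the table, on a 12 mm post at the carrier's right end. In gauge_base x = -30, y = -135 mm + carrier joint. The carrier plate is 76 x 172 mm, top at 38 mm. It bears a fixed piston, 65 mm in diameter with thin stem, axis 85 mm to +y of the knob, top at 141 mm.
- shutter (a joint): Opening in m of the steel shutter before the light box's window: 0 shut (its start), 0.060 fully open; half travel is 0.030. It opens to +y of gauge_base. A spring pulls it shut: 3 N when shut, 6.6 N at half, 10 N fully open.
- shutter_tab: Black upright tab on top of the shutter, to be gripped from above: 24 mm (x) by 14 mm (y, slide direction) by 44 mm high. Origin at its centre, 160 mm above the table; axes as gauge_base. In gauge_base it is at x = 32 mm, y = 40 mm + the shutter's joint value. A thin pointer on its far side runs over the ribs on the box top.
- ring_disc: Loose bystander: white ring disc, 62 mm in diameter, 12 mm thick, lying on the base plate right of the light box. Origin under its centre.
- grease_tin: Loose bystander: round tin, 70 mm in diameter, 28 mm high, on the table in front of the fixture. Origin under its centre.
- coil_spring: Loose bystander: upright steel coil spring, 58 mm in diameter, 105 mm high, on the table in front of the fixture. Origin under its centre.
- marker_pen: Loose bystander: marker pen, 18 mm thick, 125 mm long, lying on the table right of the fixture. Origin under its centre.

How it is judged:
By the outcome, as a careful person would: the job done as asked, in the order asked, and still so for the second after the job is handed in, while the arm keeps its last pose, push and grip.
It also fails if it takes over 45 s, if anything falls off the work surface, if the arm or the gripper's body presses on something with over 40 N, if the wrist force passes 120 N, or if a joint passes its speed limit or range.

## Working session

There is one attempt and no reset: what is moved stays moved. The work goes in short steps, Python scripts to look and compute and a tool call to move; the robot and the scene stay as the last step left them, time stands still between calls to the robot, and variables do not carry over. Pictures are saved under pics/ and viewed, and the job is handed in when it is done.

Besides the shell and the picture viewer there is one more tool, called after ">>>" as name(argument=value, ...) on one line, values as JSON. play_rows: Moves the arm, as the interface text tells. Its arguments: {"type":"object","properties":{"commands":{"type":"array"}},"required":["commands"]}

```bash
ls; mkdir -p pics; python3 - <<'E'
from plant import monitor, grab_frame, camera_params, ticket, manip
import cv2
print(monitor.state()); print(manip.hold_point_z)
for n in("side","top"):
    print(n,camera_params(n)); cv2.imwrite(f"pics/{n}0.png",grab_frame(n))
E
```

```text
pics
{'time': 0.0, 'joint_pos': array([ 1.09202807e+00,  5.33432839e-02,  1.61430716e+00,  1.70574622e-06,
        1.47602700e+00, -1.19006665e-01]), 'joint_vel': array([ 2.18214577e-03,  1.54846142e-05,  2.64922112e-04,  1.86762546e-03,
       -3.32115635e-04,  1.97565458e-05]), 'joint_efforts': array([-5.83897563e-04, -3.93652046e+01, -3.70188046e+01, -1.49750817e-04,
        6.78429191e-03,  4.29230710e-06]), 'tool_pos': array([0.21973989, 0.58441828, 0.23006359]), 'tool_rot': array([-3.07751674e-04,  1.78912278e-01,  9.83864478e-01, -9.95929004e-04]), 'contact_force': array([ 0.02504932,  0.35638455, -0.47634816]), 'ft_torque': array([ 0.00182996, -0.01135083, -0.04717486]), 'gripper_width': 1.0031091575022049}
0.0187
side {'fx': 385.17579055850393, 'fy': 385.17579055850393, 'cx': 254.54638947126045, 'cy': 193.17112983595263, 'k1': -0.10996185101249141, 'rvec': array([ 2.0028628 , -0.59434396,  0.34560881]), 'tvec': array([-0.50366157,  0.21742968,  0.72572062])}
top {'fx': 372.5902264191922, 'fy': 372.5902264191922, 'cx': 255.13086960581916, 'cy': 187.08103291191406, 'k1': -0.10401739049030222, 'rvec': array([ 2.12117454, -2.14709695,  0.14468684]), 'tvec': array([-0.07133113,  0.52806195,  0.90441246])}
```

View pics/side0.png

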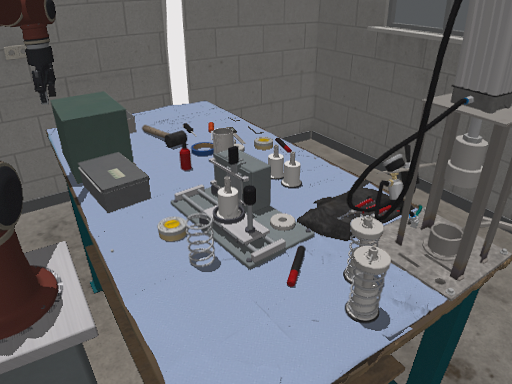

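View pics/top0.png

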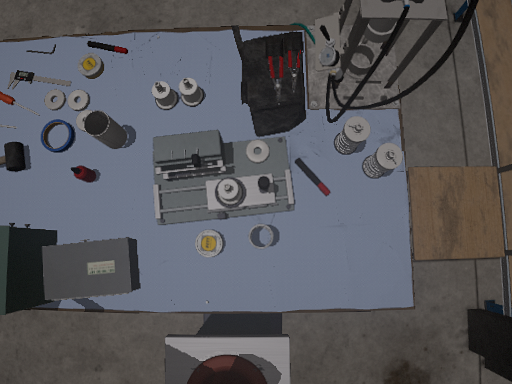

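The side view shows the fixture at the centre, with the knob at about (249,193) and the tab at about (233,155). In the top view the knob is near (265,183) and the tab near (197,159). Next I'll zoom in.

```bash
cat > h.py <<'E'
import numpy as np, cv2
from plant import monitor, grab_frame, camera_params, ticket, manip
def cam(n):
    p=camera_params(n);K=np.array([[p['fx'],0,p['cx']],[0,p['fy'],p['cy']],[0,0,1]])
    return K,np.array([p['k1'],0,0,0,0.]),np.array(p['rvec']),np.array(p['tvec'])
def proj(n,P):
    K,d,r,t=cam(n);return cv2.projectPoints(np.asarray(P,float).reshape(-1,3),r,t,K,d)[0].reshape(-1,2)
def ray(n,uv):
    K,d,r,t=cam(n);R=cv2.Rodrigues(r)[0]
    x=cv2.undistortPoints(np.asarray(uv,float).reshape(-1,1,2),K,d).reshape(-1,2)
    D=np.c_[x,np.ones(len(x))]@R
    return -R.T@t,D
def onz(n,uv,z):
    c,D=ray(n,uv);return c+D*((z-c[2])/D[:,2])[:,None]
def tri(uv1,uv2):
    c1,d1=ray("side",uv1);c2,d2=ray("top",uv2);d1=d1[0];d2=d2[0]
    s=np.linalg.lstsq(np.c_[d1,-d2],c2-c1,rcond=None)[0]
    a=c1+s[0]*d1;b=c2+s[1]*d2
    return (a+b)/2,np.linalg.norm(a-b)
def crop(src,x0,y0,w,h,s,out):
    im=cv2.imread(src) if isinstance(src,str) else src
    cv2.imwrite(out,cv2.resize(im[y0:y0+h,x0:x0+w],None,fx=s,fy=s,interpolation=cv2.INTER_CUBIC))
E
python3 - <<'E'
from h import *
crop("pics/top0.png",145,120,160,120,5,"pics/topz.png")
crop("pics/side0.png",155,130,160,120,5,"pics/sidez.png")
E
```

```text
(no output)
```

View pics/topz.png

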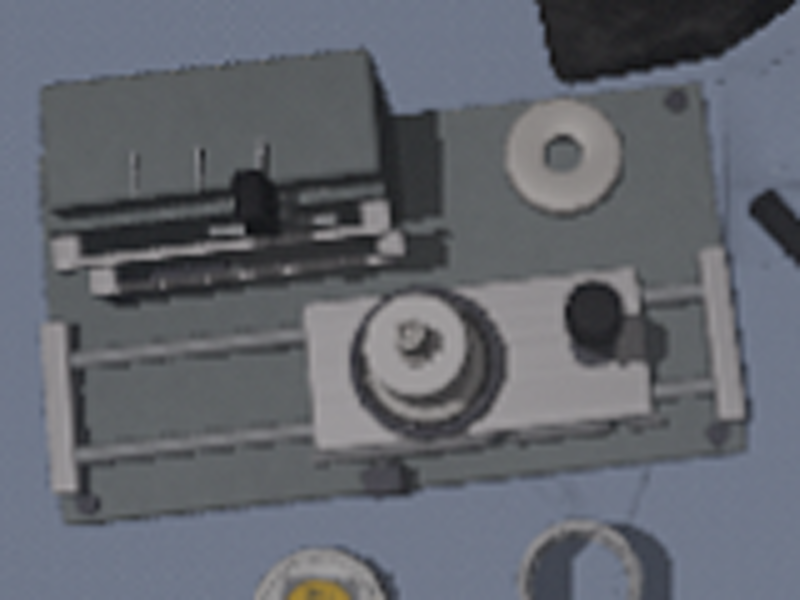

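View pics/sidez.png

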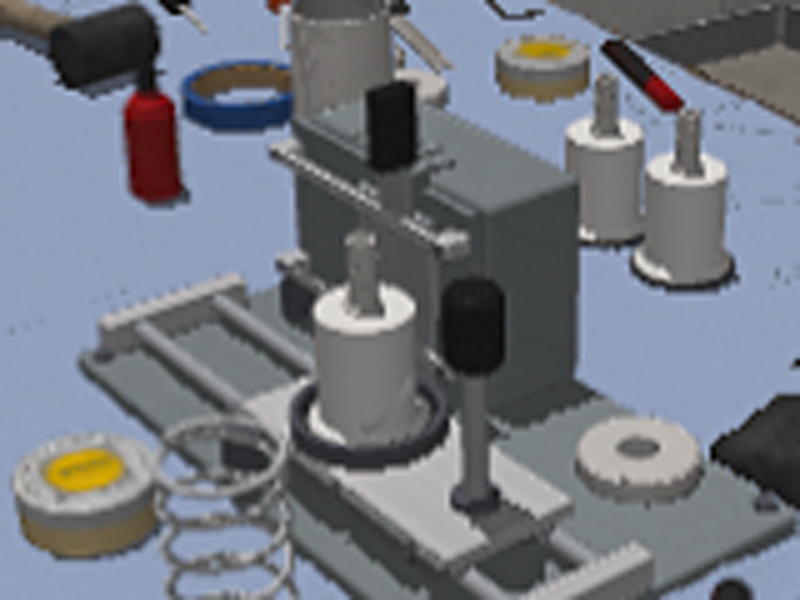

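```bash
python3 - <<'E'
from h import *
T=lambda u,v:((u+.5)/5-.5+145,(v+.5)/5-.5+120)
S=lambda u,v:((u+.5)/5-.5+155,(v+.5)/5-.5+130)
c=onz("top",[T(65,523),T(748,450),T(703,85)],.012);print(c,np.linalg.norm(np.diff(c,axis=0),axis=1))
cs=onz("side",[S(795,525)],.012);print("side far right corner",cs)
y=c[0]-c[1];y/=np.linalg.norm(y);x=np.array([y[1],-y[0],0]);
x2=c[2]-c[1];x2/=np.linalg.norm(x2)
print("yaw",np.arctan2(x[1],x[0]),np.arctan2(x2[1],x2[0]))
# masks
for n in("side","top"):
    im=cv2.imread(f"pics/{n}0.png");m=(im.max(2)<60).astype(np.uint8)
    k,l,s,ce=cv2.connectedComponentsWithStats(m)
    for i in range(1,k):
        if 30<s[i,4]<600 and 150<ce[i][0]<310 and 130<ce[i][1]<250:print(n,s[i],ce[i])
print("tab",tri(S(392,125),T(256,204)));print("knob",tri(S(473,327),T(594,318)))
E
```

```text
[[ 0.43709576  0.17767673  0.012     ]
 [ 0.47117773 -0.17761458  0.012     ]
 [ 0.66655712 -0.15896916  0.012     ]] [0.35692225 0.19626705]
side far right corner [[ 0.66040119 -0.1647491   0.012     ]]
yaw 0.09563422039741934 0.09514374995817146
side [164 131  23  18 276] [175.78985507 139.48550725]
side [275 138  11  10  47] [280.17021277 141.80851064]
side [228 146  11  19 168] [232.82738095 155.17857143]
side [242 185  14  21 241] [248.98340249 194.73029046]
side [211 186   7  10  47] [213.9787234  190.14893617]
side [214 214  31  10  99] [229.22222222 219.85858586]
side [200 218   9   6  36] [203.38888889 221.02777778]
top [295 158  25  28 192] [307.26041667 171.140625  ]
top [168 167  52  10 170] [194.78823529 170.91176471]
top [166 166  68  15 160] [205.075  174.1875]
top [258 177  12  15 132] [263.59848485 183.31060606]
top [159 194   4  15  32] [160.5625 201.5625]
tab (array([0.57076993, 0.05258036, 0.16148235]), np.float64(0.00010977266001243124))
knob (array([ 0.52236482, -0.09851158,  0.13085123]), np.float64(0.0011103231718167842))
```

```bash
python3 - <<'E'
from h import *
print(proj("side",[[.22,.585,.23]]),proj("top",[[.22,.585,.23]]))
# boxes: try green box & grey box corners, side and top
crop("pics/top0.png",0,180,160,140,5,"pics/t2.png")
crop("pics/side0.png",0,40,200,150,4,"pics/s2.png")
E
```

```text
[[ 49.82206303 104.36270537]] [[-52.05198827 318.50943617]]
```

View pics/t2.png

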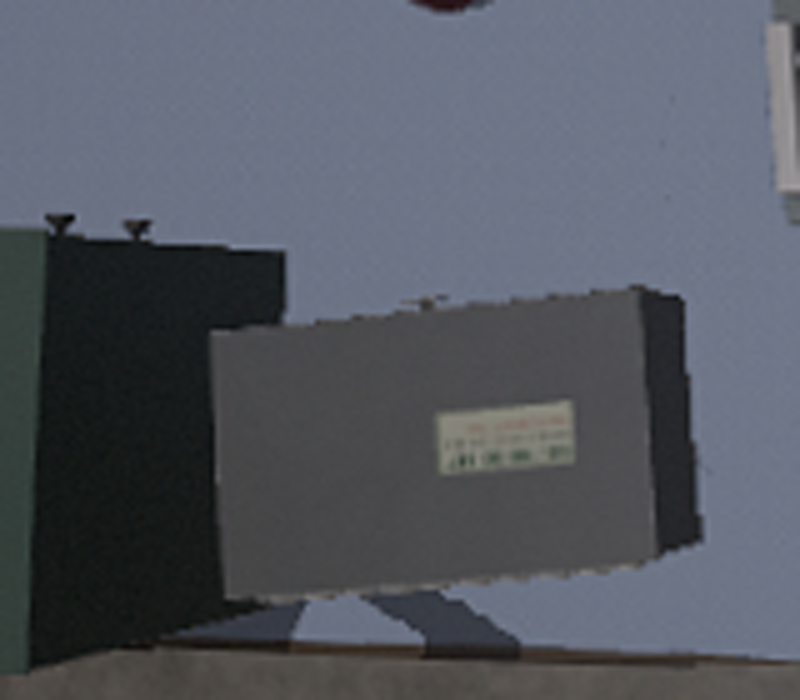

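View pics/s2.png

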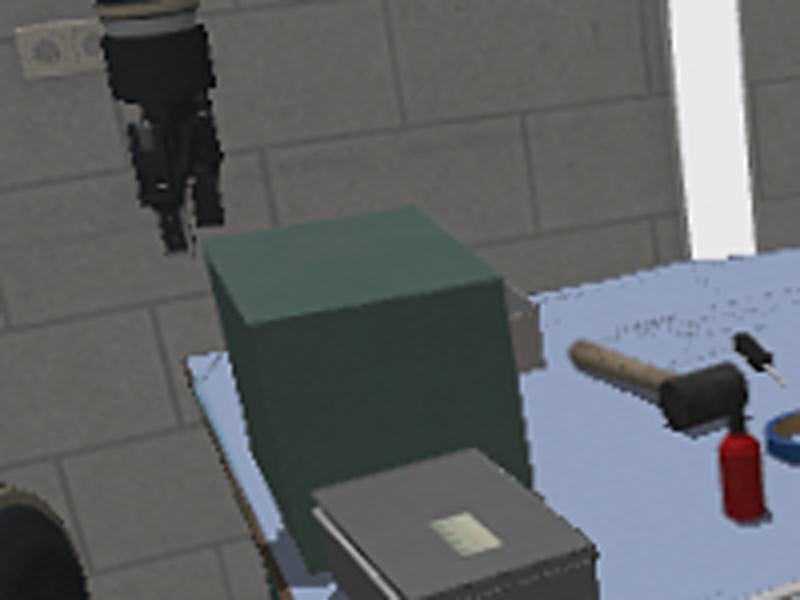

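```bash
python3 - <<'E'
from h import *
print(tri((62.,121.),(6.,313.5)),tri((125.7,109.8),(8.8,226.5)))
print("grey", tri((118,180.),(42.,246.)), tri((78.5,164),(45,299.5)),tri((148,178),(127,238)))
E
```

```text
(array([0.23459679, 0.45554244, 0.20664871]), np.float64(0.001120264331222068)) (array([0.42293079, 0.45987717, 0.20424494]), np.float64(0.002481337361590072))
grey (array([ 0.37850489,  0.53931491, -0.05943748]), np.float64(0.0014380332435670168)) (array([0.24970223, 0.44437643, 0.07089964]), np.float64(0.0038026424137245175)) (array([0.40115179, 0.2383622 , 0.06632636]), np.float64(0.0013044068004539298))
```

```bash
cat >> h.py <<'E'
from scipy.spatial.transform import Rotation as Ro
YAW=0.0955; O=np.array([.5437,.0086,0])
RF=Ro.from_euler('z',YAW).as_matrix()
def f2w(p): return O+RF@np.asarray(p,float)
def w2f(p): return RF.T@(np.asarray(p)-O)
# tool target: z down, y along fixture +y -> x = y cross z
RT=np.c_[np.cross(RF[:,1],[0,0,-1]),RF[:,1],[0,0,-1.]]
def cur():
    s=monitor.state();q=s['tool_rot'];return s,np.array(s['tool_pos']),Ro.from_quat([q[1],q[2],q[3],q[0]]).as_matrix()
def go(*pts):
    s,p,R=cur()
    rv=Ro.from_matrix(R.T@RT).as_rotvec()
    print("t",round(s['time'],2),"fix mm",np.round(w2f(p)*1000,1),"F fix",np.round(RF.T@s['contact_force'],1),"w",round(s['gripper_width'],3),"rot to go",rv.round(3))
    for w in pts: print(" shift cm",np.round(R.T@(np.asarray(w)-p)*100,2))
E
python3 - <<'E'
from h import *
go([.22,.585,.30],[.40,.35,.30],f2w([-30,-160,230])*1 if 0 else f2w([-.03,-.16,.23]),f2w([-.03,-.16,.125]))
E
```

```text
t 0.1 fix mm [-267.5  604.1  230.2] F fix [-1.2 -0.6  0.1] w 0.998 rot to go [-0.002 -0.001 -0.455]
 shift cm [-0.    0.04 -6.98]
 shift cm [-25.12 -15.61  -6.96]
 shift cm [-54.93 -58.18   0.11]
 shift cm [-54.94 -58.17  10.61]
```

>>> play_rows(commands=[{"dz": -5,"claw": 1},{"dz": -7.5,"dx": -2,"dy": -1.2,"claw": 1},{"dz": -7.5,"dx": -6,"dy": -3.7,"rz": -0.12,"claw": 1},{"dz": -7.5,"dx": -10,"dy": -6.2,"rz": -0.25,"claw": 1},{"dz": -7.5,"dx": -14,"dy": -8.7,"rz": -0.38,"claw": 1}])

```text
invalid input
```

```bash
python3 - <<'E'
from h import *
go([.40,.35,.30],[.50,.1,.28],f2w([-.03,-.16,.26]))
E
```

```text
t 0.1 fix mm [-267.5  604.1  230.2] F fix [-1.2 -0.6  0.1] w 0.998 rot to go [-0.002 -0.001 -0.455]
 shift cm [-25.12 -15.61  -6.96]
 shift cm [-43.28 -35.49  -4.93]
 shift cm [-54.93 -58.19  -2.89]
```

>>> play_rows(commands=[{"dx": 0,"dy": 0,"dz": -5,"rx": 0,"ry": 0,"rz": 0,"claw": 1},{"dx": -2,"dy": -1.2,"dz": -7.5,"rx": 0,"ry": 0,"rz": 0,"claw": 1},{"dx": -6,"dy": -3.7,"dz": -7.5,"rx": 0,"ry": 0,"rz": -0.12,"claw": 1},{"dx": -10,"dy": -6.2,"dz": -7.5,"rx": 0,"ry": 0,"rz": -0.25,"claw": 1},{"dx": -14,"dy": -8.7,"dz": -7.5,"rx": 0,"ry": 0,"rz": -0.38,"claw": 1}])

```text
time: 0.6
tool_pos: [0.3208, 0.4525, 0.3051]
tool_rot: [-0.0, -0.013, 1.0, -0.001]
contact_force: [0.7, -0.2, -0.0]
gripper_width: 0.144
```

```bash
python3 - <<'E'
from h import *
go([.40,.35,.30],[.50,.1,.28],f2w([-.03,-.16,.26]))
E
```

```text
t 0.6 fix mm [-179.6  463.1  305.1] F fix [ 0.6 -0.3 -0. ] w 0.144 rot to go [-0.002 -0.001 -0.069]
 shift cm [ -7.65 -10.46   0.52]
 shift cm [-16.98 -35.71   2.56]
 shift cm [-19.22 -61.13   4.6 ]
```

>>> play_rows(commands=[{"dx": -3,"dy": -4,"dz": 0,"rx": 0,"ry": 0,"rz": -0.069,"claw": 1},{"dx": -6,"dy": -8,"dz": 0.3,"rx": 0,"ry": 0,"rz": -0.069,"claw": 1},{"dx": -8.5,"dy": -12.3,"dz": 0.6,"rx": 0,"ry": 0,"rz": -0.069,"claw": 1},{"dx": -11,"dy": -16.6,"dz": 1,"rx": 0,"ry": 0,"rz": -0.069,"claw": 1},{"dx": -13,"dy": -21.1,"dz": 1.4,"rx": 0,"ry": 0,"rz": -0.069,"claw": 1}])

```text
time: 1.1
tool_pos: [0.4567, 0.2437, 0.2908]
tool_rot: [-0.001, -0.048, 0.999, -0.001]
contact_force: [0.8, -0.0, -0.8]
gripper_width: 0.002
```

```bash
python3 - <<'E'
from h import *
go([.50,.1,.28],f2w([-.03,-.16,.26]))
E
```

```text
t 1.1 fix mm [-64.2 242.3 290.8] F fix [ 0.8 -0.1 -0.8] w 0.002 rot to go [-0.002 -0.001  0.   ]
 shift cm [ -2.94 -14.71   1.1 ]
 shift cm [ -3.41 -40.22   3.15]
```

>>> play_rows(commands=[{"dx": -0.5,"dy": -4.5,"dz": 0.2,"rx": 0,"ry": 0,"rz": 0,"claw": 1},{"dx": -1,"dy": -9,"dz": 0.4,"rx": 0,"ry": 0,"rz": 0,"claw": 1},{"dx": -1.5,"dy": -13.5,"dz": 0.6,"rx": 0,"ry": 0,"rz": 0,"claw": 1},{"dx": -2,"dy": -18,"dz": 0.8,"rx": 0,"ry": 0,"rz": 0,"claw": 1},{"dx": -2.4,"dy": -22.5,"dz": 1,"rx": 0,"ry": 0,"rz": 0,"claw": 1}])

```text
time: 1.6
tool_pos: [0.5019, 0.0201, 0.2806]
tool_rot: [-0.001, -0.048, 0.999, -0.001]
contact_force: [1.0, -0.3, 1.6]
gripper_width: 0.004
```

```bash
python3 - <<'E'
from h import *
go(f2w([-.031,-.16,.2]),f2w([-.031,-.16,.124]))
E
```

```text
t 1.6 fix mm [-40.5  15.5 280.6] F fix [ 0.9 -0.4  1.6] w 0.004 rot to go [-0.002 -0.002  0.   ]
 shift cm [ -0.96 -17.53   8.09]
 shift cm [ -0.97 -17.52  15.69]
```

>>> play_rows(commands=[{"dx": -0.2,"dy": -4.5,"dz": 0,"rx": 0,"ry": 0,"rz": 0,"claw": 1},{"dx": -0.4,"dy": -9,"dz": 0,"rx": 0,"ry": 0,"rz": 0,"claw": 1},{"dx": -0.7,"dy": -13.5,"dz": 0.5,"rx": 0,"ry": 0,"rz": 0,"claw": 1},{"dx": -1,"dy": -17.5,"dz": 2.5,"rx": 0,"ry": 0,"rz": 0,"claw": 1},{"dx": -1,"dy": -17.5,"dz": 7,"rx": 0,"ry": 0,"rz": 0,"claw": 1}])

```text
time: 2.1
tool_pos: [0.531, -0.1586, 0.2144]
tool_rot: [0.003, -0.045, 0.999, -0.004]
contact_force: [-0.1, 0.0, -0.2]
gripper_width: -0.003
```

```bash
python3 - <<'E'
from h import *
go(f2w([-.031,-.16,.124]))
for n in("side","top"): cv2.imwrite(f"pics/{n}1.png",grab_frame(n))
crop("pics/side1.png",155,90,160,120,5,"pics/s3.png")
E
```

```text
t 2.1 fix mm [ -28.6 -165.2  214.4] F fix [-0.1  0.  -0.2] w -0.003 rot to go [-0.007  0.006 -0.005]
 shift cm [0.3  0.59 9.03]
```

View pics/s3.png

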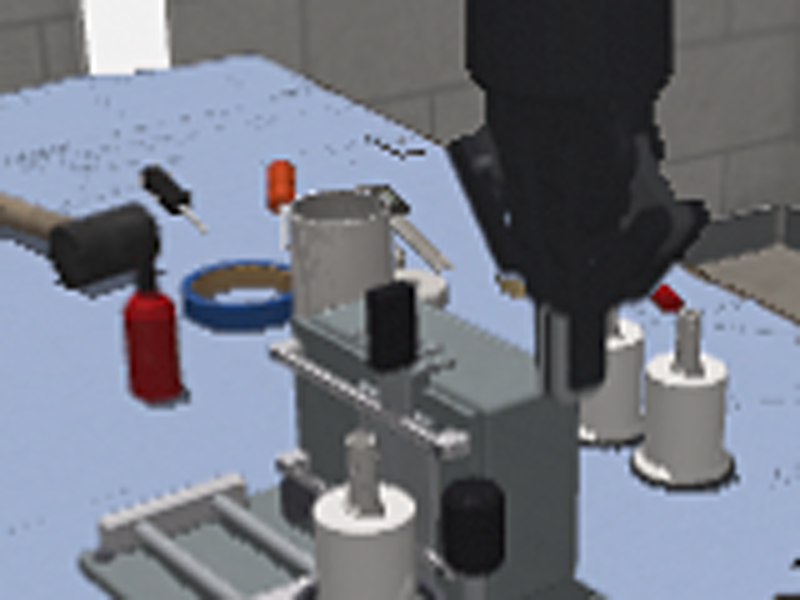

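>>> play_rows(commands=[{"dx": 0.3,"dy": 0.6,"dz": 3,"rx": -0.007,"ry": 0.006,"rz": -0.005,"claw": 1},{"dx": 0.3,"dy": 0.6,"dz": 6,"rx": -0.007,"ry": 0.006,"rz": -0.005,"claw": 1},{"dx": 0.3,"dy": 0.6,"dz": 8.8,"rx": -0.007,"ry": 0.006,"rz": -0.005,"claw": 1},{"dx": 0.3,"dy": 0.6,"dz": 8.8,"rx": -0.007,"ry": 0.006,"rz": -0.005,"claw": 1}])

```text
time: 2.6
tool_pos: [0.5169, -0.1446, 0.112]
tool_rot: [-0.014, -0.05, 0.999, 0.008]
contact_force: [-0.5, 0.0, -0.1]
gripper_width: 0.005
```

```bash
python3 - <<'E'
from h import *
go(f2w([-.031,-.135,.126]),f2w([-.031,-.0735,.126]))
E
```

```text
t 2.6 fix mm [ -41.3 -149.9  112. ] F fix [-0.5  0.1 -0.1] w 0.005 rot to go [ 0.016 -0.027  0.004]
 shift cm [-1.    1.51 -1.41]
 shift cm [-1.02  7.66 -1.3 ]
```

>>> play_rows(commands=[{"dx": -1,"dy": 0,"dz": -1.4,"rx": 0.016,"ry": -0.027,"rz": 0.004,"claw": 1},{"dx": -1,"dy": 0,"dz": -1.4,"rx": 0.016,"ry": -0.027,"rz": 0.004,"claw": 1},{"dx": -1,"dy": 0,"dz": -1.4,"rx": 0.016,"ry": -0.027,"rz": 0.004,"claw": 1}])

```text
time: 2.9
tool_pos: [0.5293, -0.1441, 0.1294]
tool_rot: [0.003, -0.048, 0.999, -0.001]
contact_force: [-0.4, -1.0, 0.2]
gripper_width: -0.0
```

```bash
python3 - <<'E'
from h import *
go(f2w([-.031,-.135,.126]),f2w([-.031,-.0735,.126]))
E
```

```text
t 2.9 fix mm [ -28.9 -150.7  129.4] F fix [-0.5 -1.   0.2] w -0.0 rot to go [-0.002  0.005  0.001]
 shift cm [0.21 1.57 0.33]
 shift cm [0.21 7.72 0.32]
```

>>> play_rows(commands=[{"dx": 0.2,"dy": 1,"dz": 0.2,"rx": 0,"ry": 0.005,"rz": 0,"claw": 1},{"dx": 0.2,"dy": 1.8,"dz": 0.2,"rx": 0,"ry": 0.005,"rz": 0,"claw": 1},{"dx": 0.2,"dy": 2.6,"dz": 0.2,"rx": 0,"ry": 0.005,"rz": 0,"claw": 1},{"dx": 0.2,"dy": 3.4,"dz": 0.2,"rx": 0,"ry": 0.005,"rz": 0,"claw": 1},{"dx": 0.2,"dy": 4.2,"dz": 0.2,"rx": 0,"ry": 0.005,"rz": 0,"claw": 1}])

```text
time: 3.4
tool_pos: [0.5234, -0.1021, 0.1276]
tool_rot: [0.001, -0.048, 0.999, -0.002]
contact_force: [1.2, -1.4, 0.6]
gripper_width: 0.0
```

```bash
python3 - <<'E'
from h import *
go(f2w([-.031,-.0735,.126]))
for n in("side","top"): cv2.imwrite(f"pics/{n}2.png",grab_frame(n))
crop("pics/side2.png",155,130,160,120,5,"pics/s4.png")
crop("pics/top2.png",145,120,160,120,5,"pics/t4.png")
E
```

```text
t 3.4 fix mm [ -30.7 -108.2  127.6] F fix [ 1.1 -1.6  0.6] w 0.0 rot to go [-0.003  0.001  0.001]
 shift cm [0.02 3.47 0.15]
```

View pics/s4.png

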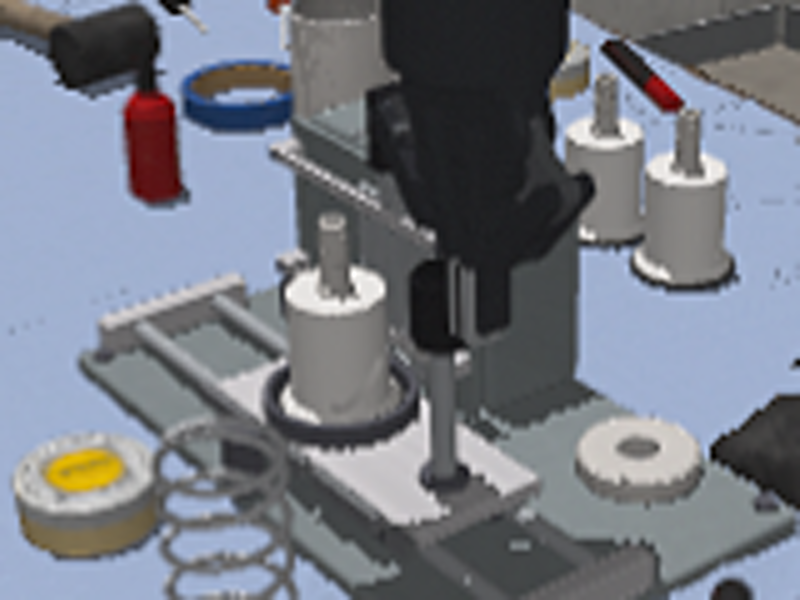

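View pics/t4.png

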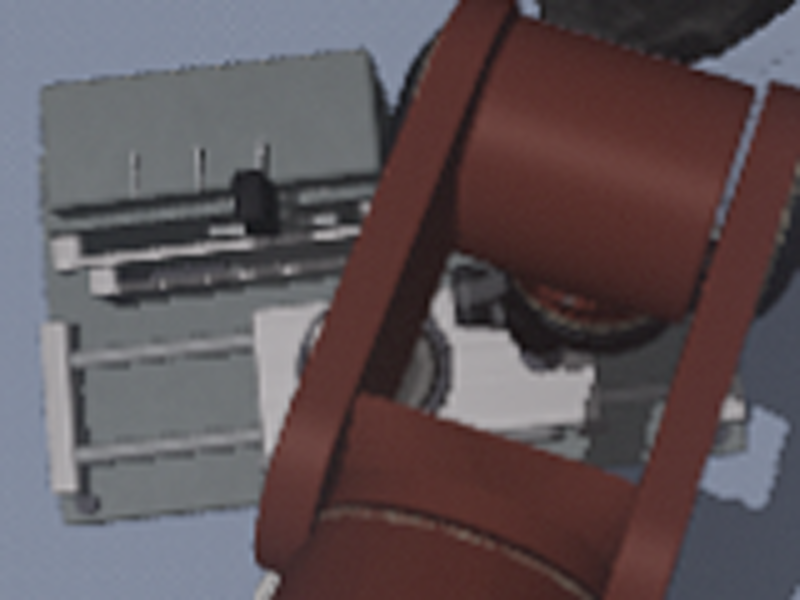

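```bash
cat >> h.py <<'E'
def T(u,v): return ((u+.5)/5-.5+145,(v+.5)/5-.5+120)
def S(u,v): return ((u+.5)/5-.5+155,(v+.5)/5-.5+130)
def platex(uv): # fixture coords of point on carrier top
    return [np.round(w2f(p)*1000,1) for p in onz("top",uv,.038)]
E
python3 - <<'E'
from h import *
print(platex([T(304,308),T(254,310),T(316,450)]))
# piston white top centre line from side: stem top ; knob from side onto z=.131
print([np.round(w2f(p)*1000,1) for p in onz("side",[S(473,327),S(433,306)],.131)])
print([np.round(w2f(p)*1000,1) for p in onz("side",[S(361,237),S(333,219)],.1675)])
E
```

```text
[array([ 4.5, 40.4, 38. ]), array([ 6.3, 66.1, 38. ]), array([-68.7,  40.6,  38. ])]
[array([ -31.1, -105. ,  131. ]), array([-33.1, -78.6, 131. ])]
[array([-59.6, -63.3, 167.5]), array([-59. , -40.6, 167.5])]
```

>>> play_rows(commands=[{"dx": 0,"dy": 0.8,"dz": 0.1,"rx": 0,"ry": 0,"rz": 0,"claw": 1},{"dx": 0,"dy": 1.6,"dz": 0.1,"rx": 0,"ry": 0,"rz": 0,"claw": 1},{"dx": 0,"dy": 2.2,"dz": 0.1,"rx": 0,"ry": 0,"rz": 0,"claw": 1},{"dx": 0,"dy": 2.7,"dz": 0.1,"rx": 0,"ry": 0,"rz": 0,"claw": 1},{"dx": 0,"dy": 3.0,"dz": 0.1,"rx": 0,"ry": 0,"rz": 0,"claw": 1}])

```text
time: 4.0
tool_pos: [0.5196, -0.0704, 0.1256]
tool_rot: [-0.001, -0.049, 0.999, -0.0]
contact_force: [-0.5, -0.5, 0.2]
gripper_width: -0.003
```

```bash
python3 - <<'E'
from h import *
go(f2w([-.031,-.0742,.126]))
for n in("side","top"): cv2.imwrite(f"pics/{n}3.png",grab_frame(n))
crop("pics/side3.png",155,130,160,120,5,"pics/s5.png")
crop("pics/top3.png",145,120,160,120,5,"pics/t5.png")
E
```

```text
t 4.0 fix mm [-31.5 -76.3 125.6] F fix [-0.5 -0.5  0.2] w -0.003 rot to go [-0.    -0.001  0.002]
 shift cm [-0.05  0.21 -0.04]
```

View pics/s5.png

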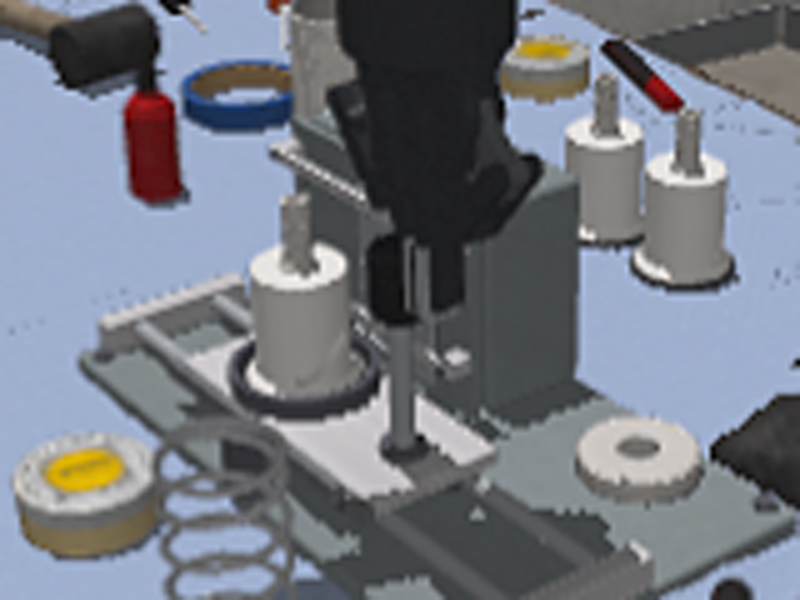

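View pics/t5.png

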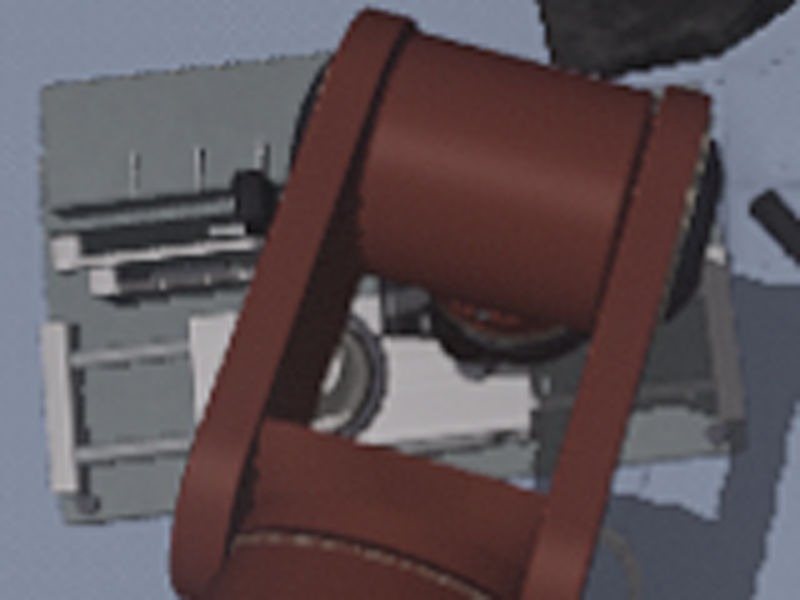

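```bash
python3 - <<'E'
from h import *
print(platex([T(190,320),T(202,430),T(304,310)]))
print([np.round(w2f(p)*1000,1) for p in onz("side",[S(473,327),S(393,279)],.131)])
print([np.round(w2f(p)*1000,1) for p in onz("side",[S(361,237),S(296,199)],.1675)])
for n in ("0","3"):
    im=cv2.imread(f"pics/top{n}.png")
    # plate left edge: row scans
    for r in (188,195,200):
        g=im[r,170:225].astype(int).sum(1)//3; print(n,r,g.tolist())
E
```

```text
[array([ 4.7, 99.4, 38. ]), array([-52.4,  97.6,  38. ]), array([ 3.5, 40.5, 38. ])]
[array([ -31.1, -105. ,  131. ]), array([-31.8, -46.2, 131. ])]
[array([-59.6, -63.3, 167.5]), array([-60.3, -12.7, 167.5])]
0 188 [93, 93, 93, 94, 97, 90, 85, 89, 94, 100, 104, 107, 111, 118, 118, 120, 117, 114, 114, 118, 116, 119, 124, 124, 123, 118, 113, 108, 105, 98, 92, 88, 84, 81, 78, 79, 116, 155, 153, 152, 151, 151, 151, 151, 145, 106, 53, 87, 145, 158, 156, 156, 156, 151, 134]
0 195 [98, 98, 97, 96, 96, 99, 98, 98, 97, 96, 96, 95, 96, 99, 97, 97, 97, 97, 97, 99, 99, 98, 95, 96, 95, 96, 97, 97, 98, 97, 96, 97, 98, 98, 97, 95, 113, 151, 153, 151, 152, 152, 153, 154, 144, 87, 60, 59, 99, 135, 147, 149, 157, 156, 155]
0 200 [98, 97, 97, 97, 99, 99, 99, 97, 99, 99, 97, 97, 98, 97, 98, 97, 96, 96, 97, 96, 98, 98, 98, 98, 98, 97, 98, 97, 96, 98, 97, 98, 99, 97, 97, 97, 93, 116, 155, 151, 151, 152, 151, 151, 153, 154, 140, 68, 67, 63, 62, 99, 137, 144, 130]
3 188 [111, 109, 111, 112, 115, 106, 100, 106, 110, 116, 121, 124, 127, 174, 173, 172, 172, 173, 173, 176, 162, 58, 63, 65, 64, 64, 62, 64, 64, 63, 65, 62, 41, 34, 35, 35, 37, 36, 36, 34, 35, 33, 35, 63, 92, 90, 67, 49, 68, 74, 63, 127, 172, 156, 156]
3 195 [114, 114, 114, 114, 114, 115, 115, 115, 114, 113, 113, 112, 112, 115, 177, 173, 175, 173, 79, 61, 65, 65, 64, 64, 64, 66, 64, 65, 64, 56, 36, 37, 34, 36, 34, 35, 34, 34, 33, 35, 110, 164, 130, 63, 70, 78, 87, 93, 70, 45, 71, 63, 112, 169, 171]
3 200 [114, 115, 114, 115, 116, 117, 114, 116, 115, 116, 115, 114, 113, 115, 178, 178, 125, 60, 64, 65, 63, 65, 65, 63, 65, 65, 66, 60, 36, 36, 35, 38, 38, 37, 37, 38, 37, 34, 46, 71, 72, 70, 69, 73, 88, 98, 87, 53, 52, 74, 59, 120, 176, 170, 169]
```

>>> play_rows(commands=[{"dx": 0,"dy": 0.05,"dz": 0,"rx": 0,"ry": 0,"rz": 0,"claw": 1},{"dx": 0,"dy": 0.1,"dz": 0,"rx": 0,"ry": 0,"rz": 0,"claw": 1}])

```text
time: 4.3
tool_pos: [0.5191, -0.0693, 0.1251]
tool_rot: [-0.001, -0.049, 0.999, 0.0]
contact_force: [-0.4, 1.4, -0.0]
gripper_width: 0.0
```

```bash
python3 - <<'E'
from h import *
go()
E
```

```text
t 4.3 fix mm [-31.9 -75.2 125.1] F fix [-0.3  1.4 -0. ] w 0.0 rot to go [ 0.001 -0.002  0.003]
```

>>> play_rows(commands=[{"dx": 0,"dy": 0.05,"dz": 0,"rx": 0,"ry": 0,"rz": 0,"claw": 1},{"dx": 0,"dy": 0.1,"dz": 0,"rx": 0,"ry": 0,"rz": 0,"claw": 1}])

```text
time: 4.5
tool_pos: [0.5189, -0.0683, 0.1249]
tool_rot: [-0.001, -0.049, 0.999, 0.0]
contact_force: [0.3, -0.5, 0.3]
gripper_width: 0.001
```

```bash
python3 - <<'E'
from h import *
go()
E
```

```text
t 4.5 fix mm [-32.  -74.2 124.9] F fix [ 0.3 -0.5  0.3] w 0.001 rot to go [ 0.001 -0.002  0.002]
```

>>> play_rows(commands=[{"dx": 0,"dy": 0.05,"dz": 0,"rx": 0,"ry": 0,"rz": 0,"claw": 1},{"dx": 0,"dy": 0.1,"dz": 0,"rx": 0,"ry": 0,"rz": 0,"claw": 1}])

```text
time: 4.7
tool_pos: [0.5188, -0.0673, 0.125]
tool_rot: [-0.001, -0.049, 0.999, 0.0]
contact_force: [0.1, -0.2, 0.2]
gripper_width: -0.001
```

```bash
python3 - <<'E'
from h import *
go()
cv2.imwrite("pics/side4.png",grab_frame("side"))
crop("pics/side4.png",195,160,80,60,10,"pics/s6.png");crop("pics/side3.png",195,160,80,60,10,"pics/s6b.png")
go()
E
```

```text
t 4.7 fix mm [-32.  -73.2 125. ] F fix [ 0.  -0.2  0.2] w -0.001 rot to go [ 0.001 -0.002  0.002]
t 4.75 fix mm [-32.  -73.1 124.9] F fix [ 0.1 -0.3  0.2] w -0.001 rot to go [ 0.001 -0.002  0.002]
```

View pics/s6.png

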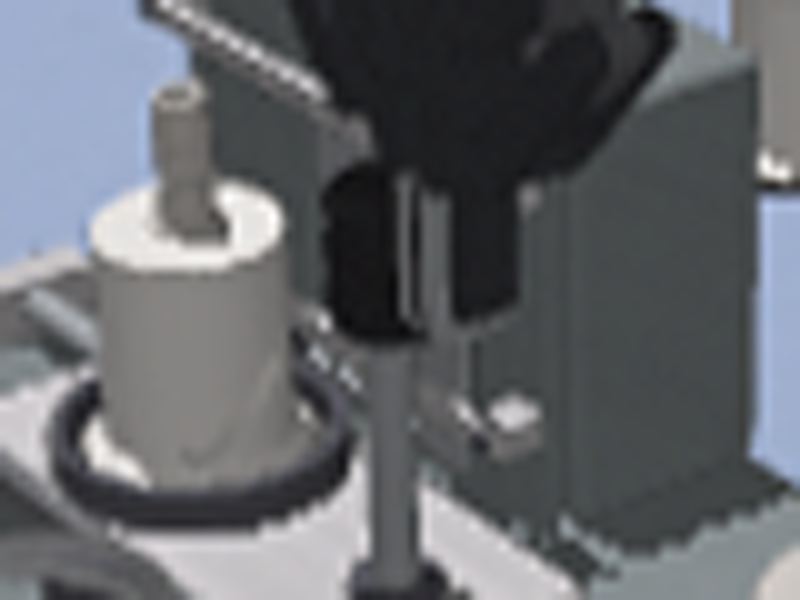

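View pics/s6b.png

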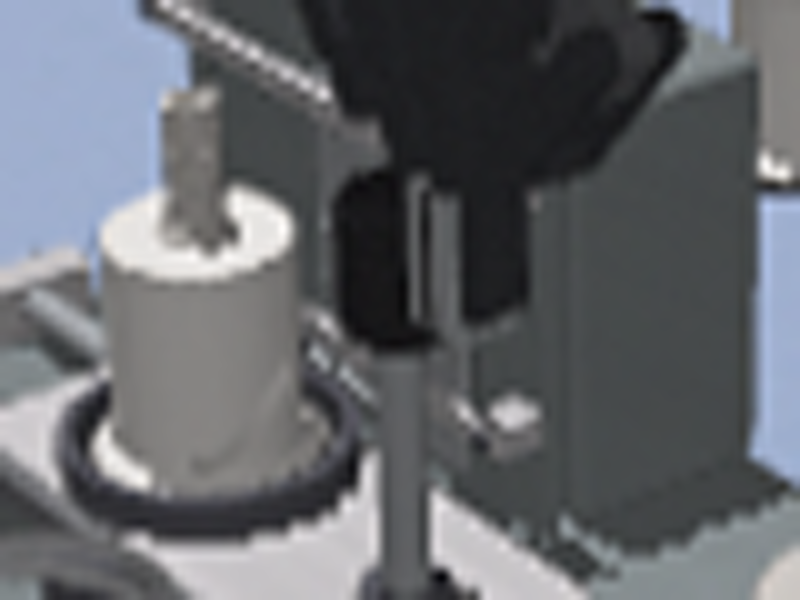

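```bash
cat >> h.py <<'E'
def piston(im,dbg=None):
    g=cv2.resize(im,None,fx=4,fy=4,interpolation=cv2.INTER_CUBIC).min(2)
    m=(g>190).astype(np.uint8)
    k,l,s,ce=cv2.connectedComponentsWithStats(m)
    out=[]
    for i in range(1,k):
        x,y,w,h,a=s[i]
        if a>250 and 780<ce[i][0]<1000 and 680<ce[i][1]<840: out.append((x/4,y/4,w/4,h/4,a))
    return out
def onx(uv,xf):
    c,D=ray("side",uv);c=RF.T@(c-O);D=D@RF
    return c+D*((xf-c[0])/D[:,0])[:,None]
E
python3 - <<'E'
from h import *
for n in "0234":
    im=cv2.imread(f"pics/side{n}.png")
    o=piston(im);print(n,o)
    for x,y,w,h,a in o:
        if 17<w<25: print("   ",np.round(onx([(x+w/2-.5+.0,y+h/2-.5)],-.03)*1000,1))
E
```

```text
0 [(np.float64(218.25), np.float64(187.25), np.float64(19.5), np.float64(9.25), np.int32(1347))]
    [[-30.  -19.  103.5]]
2 [(np.float64(212.25), np.float64(183.5), np.float64(19.5), np.float64(9.25), np.int32(1498)), (np.float64(199.25), np.float64(203.0), np.float64(11.0), np.float64(10.25), np.int32(712))]
    [[-30.    6.4 103.1]]
3 [(np.float64(205.0), np.float64(179.0), np.float64(19.0), np.float64(8.75), np.int32(1387)), (np.float64(192.75), np.float64(198.0), np.float64(11.0), np.float64(10.5), np.int32(612))]
    [[-30.   39.5 102.7]]
4 [(np.float64(204.0), np.float64(178.5), np.float64(19.0), np.float64(8.25), np.int32(1373)), (np.float64(191.5), np.float64(197.75), np.float64(10.25), np.float64(9.25), np.int32(614))]
    [[-30.  44. 103.]]
```

>>> play_rows(commands=[{"dx": 0,"dy": -1.5,"dz": 0,"rx": 0,"ry": 0,"rz": 0,"claw": 1},{"dx": 0,"dy": -3,"dz": 0,"rx": 0,"ry": 0,"rz": 0,"claw": 1},{"dx": 0,"dy": -3,"dz": -4,"rx": 0,"ry": 0,"rz": 0,"claw": 1},{"dx": 0,"dy": -3,"dz": -8.5,"rx": 0,"ry": 0,"rz": 0,"claw": 0.6},{"dx": 0,"dy": -3,"dz": -12,"rx": 0,"ry": 0,"rz": 0,"claw": 0.6}])

```text
time: 5.25
tool_pos: [0.5225, -0.0989, 0.2475]
tool_rot: [-0.0, -0.048, 0.999, -0.0]
contact_force: [0.3, -0.3, 0.8]
gripper_width: 0.331
```

```bash
python3 - <<'E'
from h import *
for n in("side","top"): cv2.imwrite(f"pics/{n}5.png",grab_frame(n))
go()
im=cv2.imread("pics/side5.png")
for x,y,w,h,a in piston(im): print(x,y,w,h,a,"   ",np.round(onx([(x+w/2-.5,y+h/2-.5)],-.03)*1000,1))
for n in "045":
    im=cv2.imread(f"pics/side{n}.png");m=(im.max(2)<60).astype(np.uint8)
    k,l,s,ce=cv2.connectedComponentsWithStats(m)
    for i in range(1,k):
        if 200<s[i,4]<300 and 220<ce[i][0]<260 and 170<ce[i][1]<200: print(n,s[i],ce[i],np.round(onx([ce[i]],-.03)*1000,1))
crop("pics/side5.png",155,130,160,120,5,"pics/s7.png")
crop("pics/top5.png",145,120,160,120,5,"pics/t7.png")
E
```

```text
t 5.35 fix mm [ -28.7 -106.   252.3] F fix [1.  0.1 0.6] w 0.399 rot to go [-0.004  0.009  0.001]
204.0 178.5 19.0 8.25 1345     [[-30.  44. 103.]]
191.5 197.75 10.25 9.25 595     [[-30.  140.7   3.1]]
0 [242 185  14  21 241] [248.98340249 194.73029046] [[ -30.  -102.8  130.4]]
5 [227 176  13  19 214] [233.07476636 184.88785047] [[-30.  -43.2 130.5]]
```

View pics/s7.png

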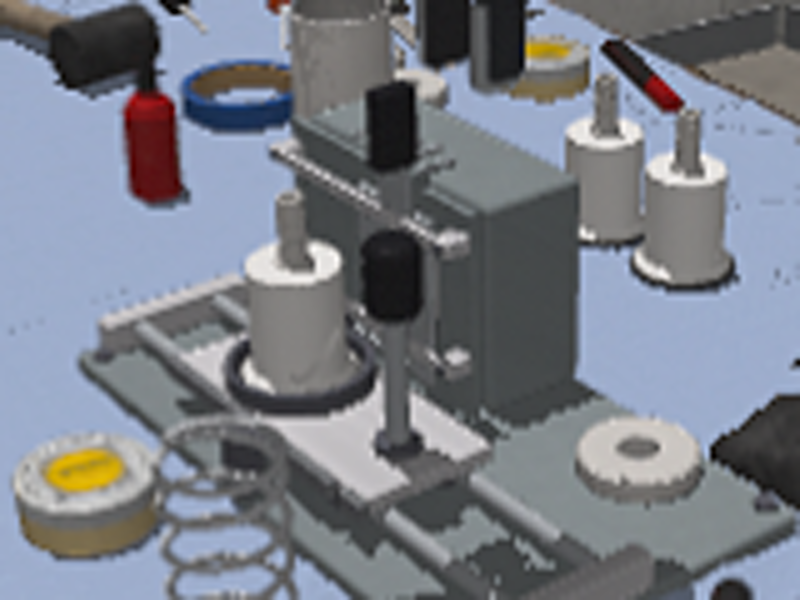

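View pics/t7.png

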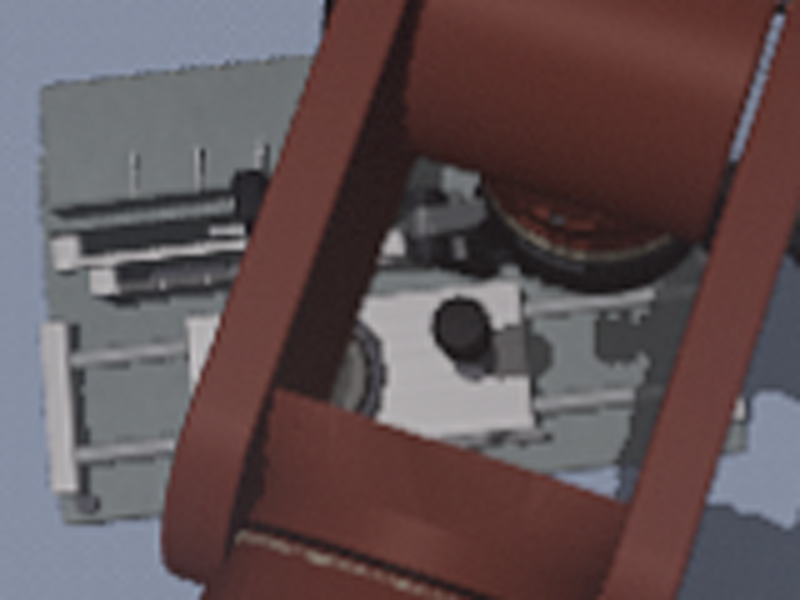

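```bash
python3 - <<'E'
from h import *
print("left edge",platex([T(304,308),T(187,320)]),"right", platex([T(635,268),T(519,281)]),platex([T(650,412),T(534,428)]))
for z in(.131,.15):print("knob",[np.round(w2f(p)*1000,1) for p in onz("top",[T(594,318),T(463,330)],z)])
print(tri(S(392,276),T(463,330)), w2f(tri(S(392,276),T(463,330))[0]),w2f(tri(S(473,327),T(594,318))[0]))
# fixture checks: end blocks / box edges: base corners
print([np.round(w2f(p)*1000,1) for p in onz("top",[T(65,523),T(748,450),T(703,85)],.012)])
E
```

```text
left edge [array([ 4.5, 40.4, 38. ]), array([  4.9, 100.9,  38. ])] right [array([   6.6, -130. ,   38. ]), array([  6.4, -70.4,  38. ])] [array([ -67.6, -129.1,   38. ]), array([-69.4, -70.1,  38. ])]
knob [array([ -32. , -104.3,  131. ]), array([-30.9, -44.1, 131. ])]
knob [array([ -35. , -103.9,  150. ]), array([-34.1, -45. , 150. ])]
(array([ 0.51710108, -0.03827034,  0.13139458]), np.float64(0.0001502179185025591)) [-0.03094704 -0.04412043  0.13139458] [-0.03145158 -0.1045891   0.13085123]
[array([-90. , 178.5,  12. ]), array([ -89.9, -178.5,   12. ]), array([ 106.3, -178.5,   12. ])]
```

```bash
sed -i 's/O=np.array(\[.5437,.0086,0\])/O=np.array([.5431,.0096,0])/' h.py; python3 - <<'E'
from h import *
go(f2w([.032,.04,.25]),f2w([.032,.04,.15]))
E
```

```text
t 5.35 fix mm [ -28.2 -107.   252.3] F fix [1.  0.1 0.6] w 0.399 rot to go [-0.004  0.009  0.001]
 shift cm [-6.04 14.7   0.22]
 shift cm [-5.95 14.74 10.22]
```

>>> play_rows(commands=[{"dx": -1.5,"dy": 3.7,"dz": 0,"rx": 0,"ry": 0.009,"rz": 0,"claw": 0.4},{"dx": -3,"dy": 7.4,"dz": 0,"rx": 0,"ry": 0.009,"rz": 0,"claw": 0.4},{"dx": -4.5,"dy": 11.1,"dz": 0,"rx": 0,"ry": 0.009,"rz": 0,"claw": 0.4},{"dx": -6,"dy": 14.7,"dz": 0,"rx": 0,"ry": 0.009,"rz": 0,"claw": 0.4},{"dx": -6,"dy": 14.7,"dz": 0,"rx": 0,"ry": 0.009,"rz": 0,"claw": 0.4}])

```text
time: 5.85
tool_pos: [0.5713, 0.055, 0.2511]
tool_rot: [-0.001, -0.05, 0.999, -0.002]
contact_force: [-0.6, 0.1, 1.0]
gripper_width: 0.601
```

```bash
python3 - <<'E'
from h import *
go(f2w([.032,.04,.15]))
cv2.imwrite("pics/side6.png",grab_frame("side"))
cv2.imwrite("pics/top6.png",grab_frame("top"))
crop("pics/side6.png",155,100,160,120,5,"pics/s8.png")
go(f2w([.032,.04,.15]))
E
```

```text
t 5.85 fix mm [ 32.4  42.5 251.1] F fix [-0.6  0.1  1. ] w 0.601 rot to go [-0.003 -0.001  0.005]
 shift cm [ 0.03 -0.22 10.11]
t 5.95 fix mm [ 31.6  39.7 251.1] F fix [-1.2 -0.4 -0. ] w 0.602 rot to go [-0.005 -0.002  0.002]
 shift cm [-0.06  0.08 10.11]
```

View pics/s8.png

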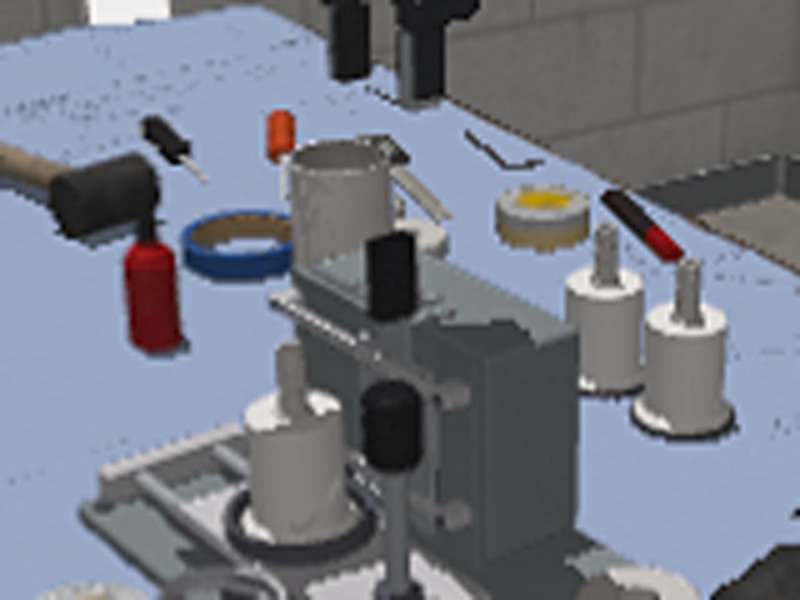

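View pics/top6.png

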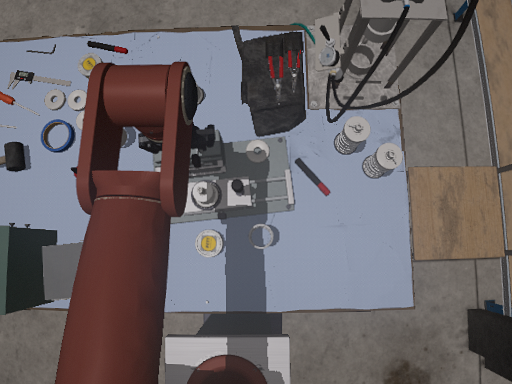

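>>> play_rows(commands=[{"dx": 0,"dy": 0,"dz": 2.5,"rx": 0,"ry": 0,"rz": 0,"claw": 0.4},{"dx": 0,"dy": 0,"dz": 5,"rx": 0,"ry": 0,"rz": 0,"claw": 0.4},{"dx": 0,"dy": 0,"dz": 7,"rx": 0,"ry": 0,"rz": 0,"claw": 0.4},{"dx": 0,"dy": 0,"dz": 8,"rx": 0,"ry": 0,"rz": 0,"claw": 0.4},{"dx": 0,"dy": 0,"dz": 8.3,"rx": 0,"ry": 0,"rz": 0,"claw": 0.4}])

```text
time: 6.45
tool_pos: [0.5697, 0.0504, 0.1665]
tool_rot: [-0.002, -0.048, 0.999, -0.003]
contact_force: [0.3, -0.2, 0.6]
gripper_width: 0.601
```

```bash
python3 - <<'E'
from h import *
go(f2w([.032,.04,.15]))
cv2.imwrite("pics/side7.png",grab_frame("side"))
crop("pics/side7.png",195,110,80,60,10,"pics/s9.png")
go(f2w([.032,.04,.15]))
E
```

```text
t 6.45 fix mm [ 30.4  38.1 166.5] F fix [ 0.3 -0.2  0.6] w 0.601 rot to go [-0.005 -0.005  0.   ]
 shift cm [-0.17  0.2   1.65]
t 6.5 fix mm [ 30.8  38.3 167.2] F fix [ 0.2 -0.2 -1.2] w 0.599 rot to go [-0.005 -0.004  0.   ]
 shift cm [-0.12  0.18  1.71]
```

View pics/s9.png

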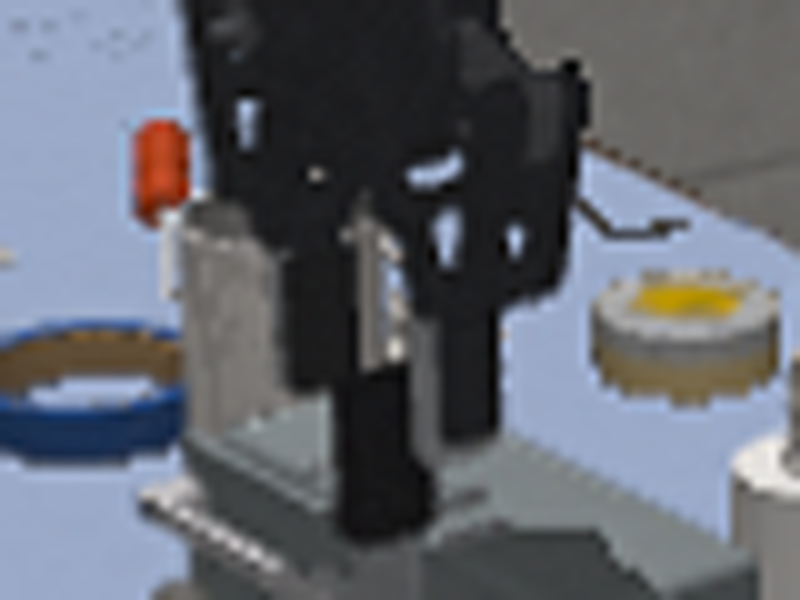

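```bash
python3 - <<'E'
from h import *
s,p,R=cur()
im=cv2.imread("pics/side7.png");im=cv2.resize(im[110:170,195:275],None,fx=10,fy=10,interpolation=cv2.INTER_CUBIC)
w=s['gripper_width']*.085/2
def d(P,c):
    u=(proj("side",P)-[195,110]+.5)*10
    for q in u: cv2.circle(im,tuple(int(v) for v in q),4,c,-1)
d([p+R@[a,b,-.008] for a in(-.011,.011) for b in(-w,w)],(0,255,0))
d([f2w([.032+a,.04+b,z]) for a in(-.012,.012) for b in(-.007,.007) for z in(.138,.182)],(0,0,255))
cv2.imwrite("pics/s10.png",im)
E
```

```text
(no output)
```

View pics/s10.png

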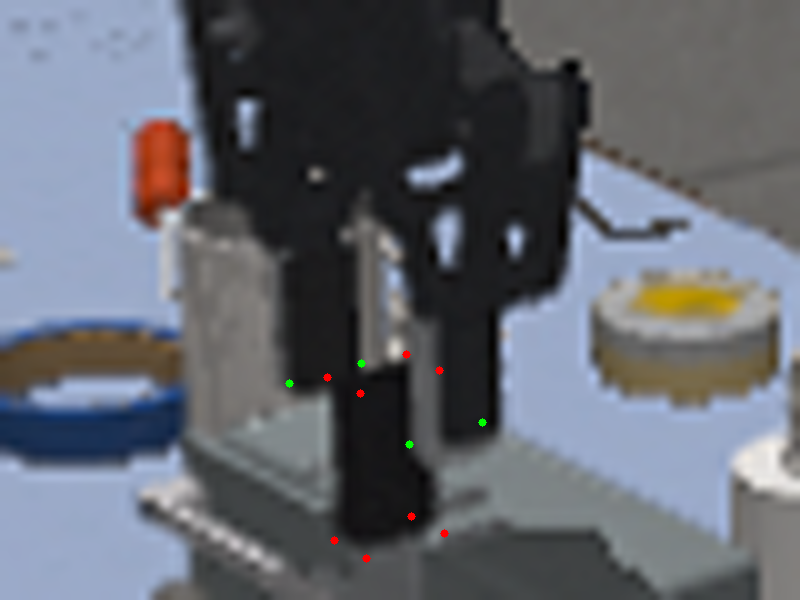

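>>> play_rows(commands=[{"dx": -0.1,"dy": 0.2,"dz": 0.9,"rx": 0,"ry": 0,"rz": 0,"claw": 0.4},{"dx": -0.1,"dy": 0.2,"dz": 1.6,"rx": 0,"ry": 0,"rz": 0,"claw": 0.4},{"dx": -0.1,"dy": 0.2,"dz": 1.6,"rx": 0,"ry": 0,"rz": 0,"claw": 0.4},{"dx": -0.1,"dy": 0.2,"dz": 1.6,"rx": 0,"ry": 0,"rz": 0,"claw": 0.4}])

```text
time: 6.9
tool_pos: [0.571, 0.0528, 0.1512]
tool_rot: [-0.002, -0.048, 0.999, -0.003]
contact_force: [0.3, 0.1, 0.2]
gripper_width: 0.599
```

```bash
python3 - <<'E'
from h import *
go(f2w([.032,.04,.15]))
E
```

```text
t 6.9 fix mm [ 31.9  40.3 151.2] F fix [0.3 0.  0.2] w 0.599 rot to go [-0.005 -0.004  0.001]
 shift cm [-0.01 -0.03  0.12]
```

>>> play_rows(commands=[{"dx": 0,"dy": 0,"dz": 0,"rx": 0,"ry": 0,"rz": 0,"claw": 0.75},{"dx": 0,"dy": 0,"dz": 0,"rx": 0,"ry": 0,"rz": 0,"claw": 1},{"dx": 0,"dy": 0,"dz": 0,"rx": 0,"ry": 0,"rz": 0,"claw": 1},{"dx": 0,"dy": 0,"dz": 0,"rx": 0,"ry": 0,"rz": 0,"claw": 1},{"dx": 0,"dy": 0,"dz": 0,"rx": 0,"ry": 0,"rz": 0,"claw": 1}])

```text
time: 7.4
tool_pos: [0.5713, 0.0525, 0.1518]
tool_rot: [-0.001, -0.048, 0.999, -0.003]
contact_force: [0.1, -1.6, 3.7]
gripper_width: 0.148
```

```bash
python3 - <<'E'
from h import *
go(f2w([.032,.07,.15]))
E
```

```text
t 7.4 fix mm [ 32.1  40.1 151.8] F fix [-0.1 -1.6  3.7] w 0.148 rot to go [-0.005 -0.003  0.001]
 shift cm [0.01 3.   0.17]
```

>>> play_rows(commands=[{"dx": 0,"dy": 0.5,"dz": 0,"rx": 0,"ry": 0,"rz": 0,"claw": 1},{"dx": 0,"dy": 1.1,"dz": 0,"rx": 0,"ry": 0,"rz": 0,"claw": 1},{"dx": 0,"dy": 1.7,"dz": 0,"rx": 0,"ry": 0,"rz": 0,"claw": 1},{"dx": 0,"dy": 2.3,"dz": 0,"rx": 0,"ry": 0,"rz": 0,"claw": 1},{"dx": 0,"dy": 2.7,"dz": 0,"rx": 0,"ry": 0,"rz": 0,"claw": 1}])

```text
time: 7.9
tool_pos: [0.5686, 0.0793, 0.1518]
tool_rot: [-0.001, -0.048, 0.999, -0.004]
contact_force: [-0.8, -6.7, 1.6]
gripper_width: 0.155
```

```bash
python3 - <<'E'
from h import *
go(f2w([.032,.0701,.1518]))
E
```

```text
t 7.9 fix mm [ 32.1  67.  151.8] F fix [-1.5 -6.6  1.6] w 0.155 rot to go [-0.007 -0.003  0.001]
 shift cm [ 0.01  0.31 -0.  ]
```

>>> play_rows(commands=[{"dx": 0,"dy": 0.2,"dz": 0,"rx": 0,"ry": 0,"rz": 0,"claw": 1},{"dx": 0,"dy": 0.31,"dz": 0,"rx": 0,"ry": 0,"rz": 0,"claw": 1},{"dx": 0,"dy": 0.31,"dz": 0,"rx": 0,"ry": 0,"rz": 0,"claw": 1},{"dx": 0,"dy": 0.31,"dz": 0,"rx": 0,"ry": 0,"rz": 0,"claw": 1},{"dx": 0,"dy": 0.31,"dz": 0,"rx": 0,"ry": 0,"rz": 0,"claw": 1}])

```text
time: 8.4
tool_pos: [0.5683, 0.0822, 0.1518]
tool_rot: [-0.001, -0.048, 0.999, -0.004]
contact_force: [0.2, -5.6, -0.3]
gripper_width: 0.152
```

```bash
python3 - <<'E'
from h import *
go(f2w([.032,.0701,.1518]))
for n in("side","top"): cv2.imwrite(f"pics/{n}8.png",grab_frame(n))
crop("pics/side8.png",155,110,160,120,5,"pics/s11.png")
crop("pics/top8.png",145,120,160,120,5,"pics/t11.png")
go(f2w([.032,.0701,.1518]))
im=cv2.imread("pics/side8.png")
for x,y,w,h,a in piston(im): print(x,y,w,h,a,"   ",np.round(onx([(x+w/2-.5,y+h/2-.5)],-.03)*1000,1))
E
```

```text
t 8.4 fix mm [ 32.   69.8 151.8] F fix [-0.4 -5.6 -0.3] w 0.152 rot to go [-0.008 -0.003  0.001]
 shift cm [ 0.    0.03 -0.  ]
t 8.5 fix mm [ 32.   69.8 151.8] F fix [-0.9 -5.6  1.4] w 0.151 rot to go [-0.009 -0.003  0.001]
 shift cm [0.   0.03 0.  ]
205.5 179.75 17.5 7.0 824     [[-30.   38.8 103.1]]
191.75 198.0 9.75 8.25 524     [[-30.  138.6   4.5]]
```

View pics/s11.png

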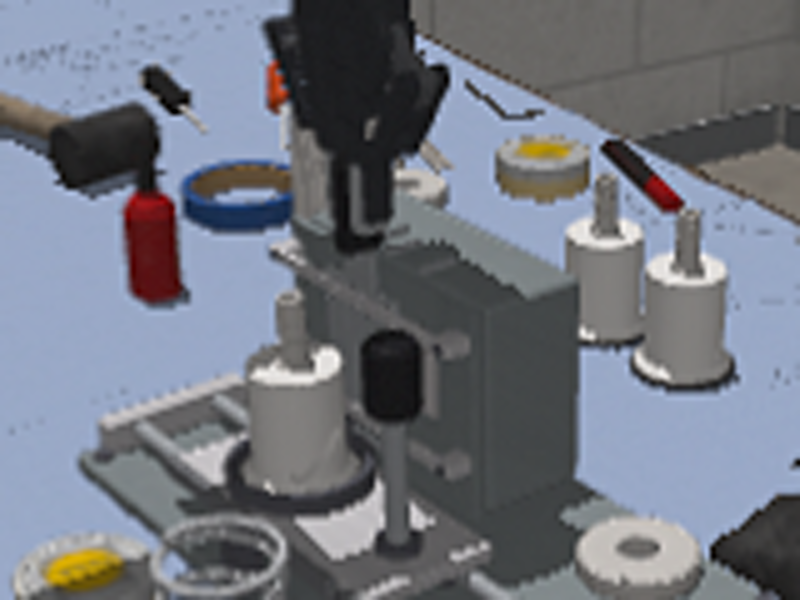

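View pics/t11.png

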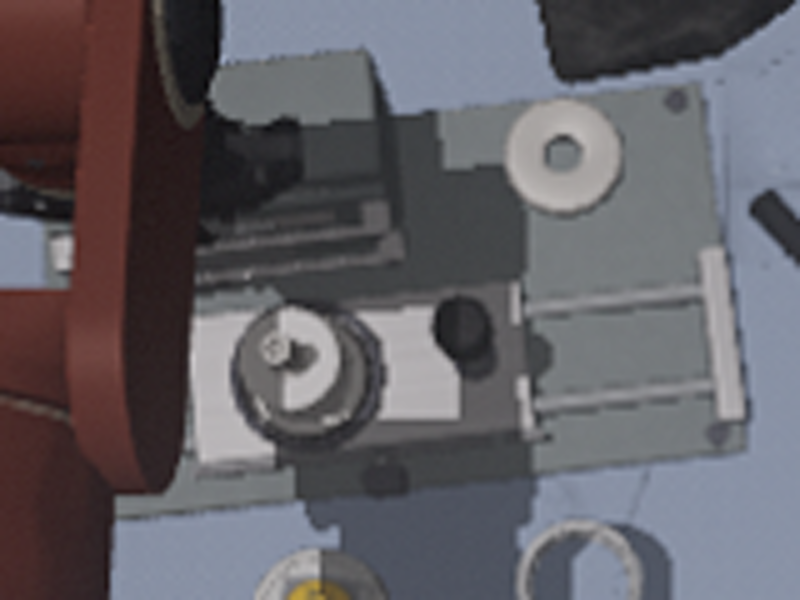

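```bash
python3 - <<'E'
from h import *
a=proj("side",[f2w([.02,.04+q,.138]) for q in(0,.025,.03,.035)]);print((a-[155,110]+.5)*5)
crop("pics/side0.png",205,130,60,45,12,"pics/za.png");crop("pics/side8.png",205,130,60,45,12,"pics/zb.png")
x=np.hstack([cv2.imread("pics/za.png")[:,:400],cv2.imread("pics/zb.png")[:,:400]]);cv2.imwrite("pics/z.png",x)
E
```

```text
[[375.07108697 274.70781802]
 [346.87735956 258.97908744]
 [341.3609028  255.90210497]
 [335.88427501 252.84751398]]
```

View pics/z.png

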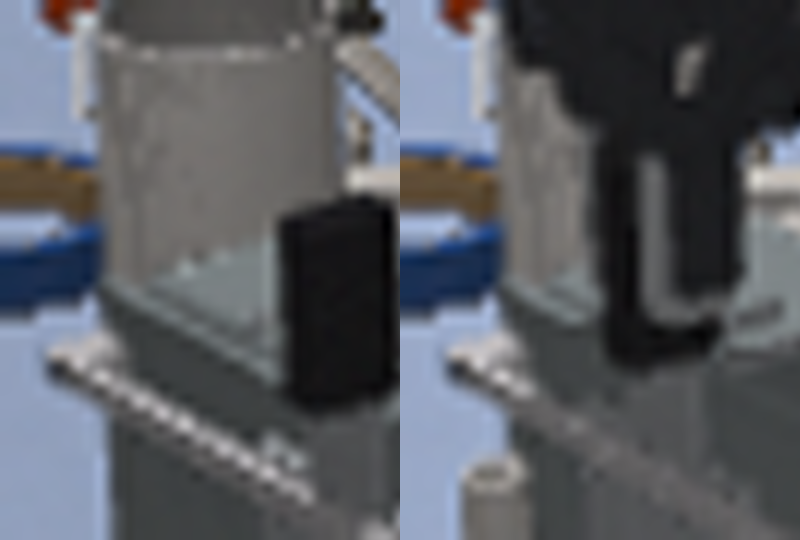

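The side view shows the tab 6.75 px to the left of its shut position, and 30 mm should give 6.74 px. In the top view the knob hasn't moved from (463,330), and the disc, tin, spring and pen are where they were. I'm handing in.

```bash
python3 - <<'E'
from h import *
go(); print(ticket.job_done())
E
```

```text
t 8.5 fix mm [ 32.   69.8 151.8] F fix [-0.9 -5.6  1.4] w 0.151 rot to go [-0.009 -0.003  0.001]
the job is handed in; nothing more can be done
None
```

I pushed the carrier by its knob to the next station. I then gripped the shutter's tab from above, slid it half open, and handed in at 8.5 s with the gripper still holding it. No verdict was reported.

**Carrier:** the two-view measurement put it at about 0.091 m, with the station's notch at 0.090. That is well inside the range where the detent draws it in. It moved ahead of the finger at the end of the push, and stayed put when I let go and while the shutter was opened. I did not feel for the notch with a test push. The readings also disagreed by a few millimetres: single-view measurements with the arm clear ran from about 0.090 to 0.094 m. The last piston reading gave about 0.089 m, but shadow on the piston spoiled it.

**Shutter:** the tool moved 29.7 mm from where it gripped the tab, against the 30 mm wanted. In the side picture the tab had shifted 6.75 px, where 30 mm should give 6.74. The pull along the slide was 5.6 N; the spring should give 6.6 N at half travel, and the force readings are noisy by about 1 N. The arm covered the ribs in the top view, so I could not check the pointer against them.

**Loose things:** the ring disc, tin, coil spring and pen looked unmoved in the last pictures. The highest force I read was about 7 N.

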